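# Push the toothbrush base home into its tiled corner and switch it on

### The job

Push the electric toothbrush base along the ledge into the inner corner of the tiled boxing, until its back and its left end both sit flush against the tiles, then press its button all the way down and let it come up again. Only push the base by the sides of its shell: do not grip, lift or tip it, and keep off the charging pin and the head posts on its top. Leave everything else on the ledge where it is.

Things in the scene. Friction and masses are not known exactly. Their poses are not given: they have to be found in the camera images.
- boxing: tiled pipe boxing fixed on the ledge: a yellow L with a pale stone top, 55 mm tall; a long run across the back and, at its left end, an arm 220 mm towards the robot. Origin: the L's inner corner, at ledge level (z = 0). Own x axis: to the back, square to the run's upright face (the plane x = 0, from y = 0 to -660 mm); y: to the left, square to the arm's upright face (the plane y = 0, from x = 0 to -220 mm)
- brush_base: electric toothbrush base: a loose oblong white shell on rubber feet, 0.2 to 0.45 kg, 90 mm deep (own x, back at +x), 130 mm wide (own y, left end at +y), 42 mm tall, sides upright from 2 to 36 mm up. Origin: centre of its underside. Starts 6 to 12 cm short of the run, 5 to 14 cm short of the arm, turned up to 0.3 rad; slides under about 1 to 3.5 N. Home: at x = -45, y = -65 mm of the boxing, axes parallel
- socket (a point): a flat shaver socket on top of the boxing's long run beside the corner, 63 mm above the ledge: the highest thing within 280 mm of the corner (bottles up to 240 mm above the ledge stand on the run farther right)
- base_back (a point): centre of the back face of the toothbrush base, 19 mm above the ledge (at x = +45 mm, y = 0 of the base)
- base_left (a point): centre of the left end face of the toothbrush base, 19 mm above the ledge (at x = 0, y = +65 mm of the base)
- posts: the posts on top of the toothbrush base, part of it: the charging pin, 13 mm thick and 20 mm tall, at x = 8, y = 12 mm of the base, and two brush-head posts, 7 mm thick and 18 mm tall, at x = -12 and 22, y = 50 mm. Origin: centre of the base's top, 42 mm above the ledge. They are not to be pulled or pushed on
- button (a joint): travel of the base's press button: 0 when up, 0.005 m when all the way down; it springs back when let go; it starts to move at about 2 N and is fully down at about 5 N
- button_top (a point): centre of the top of the press button, a round grey button 25 mm across on top of the base at x = -12, y = -38 mm of the base (the front right part of its top); it stands 8 mm above the shell when up, 50 mm above the ledge, and is pressed straight down
- cup_mid (a point): a frosted, see-through plastic cup, 76 mm across its rim, 60 mm across its foot, 100 mm tall, standing open end up; a bystander, loose. The point is on its vertical axis, 50 mm above its underside
- lotion_mid (a point): a white plastic tube of hand lotion standing on its cap: cap 38 mm across, flat crimped end 62 mm wide, 154 mm tall; a bystander, loose. The point is on its vertical axis, 77 mm above its underside
- jar_mid (a point): a round white cream jar with a metal lid, 67 mm across, 48 mm tall; a bystander, loose. The point is on its vertical axis, 24 mm above its underside
- spare_head_mid (a point): a spare brush head lying flat, 78 mm long, 14 mm wide, 14 mm tall, its own x axis along it; a bystander, loose. The point is on its vertical axis, 6 mm above its underside
- floss_mid (a point): a flat white floss box, 50 x 48 mm, 18 mm tall; a bystander, loose. The point is on its vertical axis, 9 mm above its underside
- soap_dish_mid (a point): a white oblong dish with a bar of soap in it, 85 mm (its own x) x 125 mm (its own y), 28 mm tall; a bystander, loose. The point is on its vertical axis, 12 mm above its underside
- comb_mid (a point): a black comb lying flat, 33 mm (its own x) x 170 mm (its own y), 4 mm thick; a bystander, loose. The point is on its vertical axis, 2 mm above its underside

How it is judged (in metres and radians):
On the way, in this order (a step that is already met when the one before it is completed fails the run):
1. the base sits flush in the corner of the boxing (x of base_back in the frame of boxing above -0.006 m and y of base_left in the frame of boxing above -0.006 m and angle between the x axis of brush_base and the x axis of boxing, either way round below 0.07 rad and height (world z) of brush_base below 0.006 m), for 0.2 s.
2. then its button is pressed all the way down (all of step 1 and value of joint button above 0.004 m), for 0.05 s.
At the end, for the whole second after the job is handed in: the toothbrush base stands flat on the ledge and at rest, its back face within 6 mm of the long run and its left face within 6 mm of the arm of the boxing, square to it within 0.07 rad (4 degrees), with its button up again (all of step 1 and angle between brush_base's own z axis and vertical below 0.04 rad and value of joint button below 0.001 m and linear speed of brush_base below 0.01 m/s); the robot touches nothing.
It fails at once if before it is home the base is dragged along from on top: it slides while the grasp point of the fingers is over the middle of its top, less than 48 mm above it (x of the grasp point in the frame of brush_base between -0.025 and 0.025 m and y of the grasp point in the frame of brush_base between -0.045 and 0.045 m and z of the grasp point in the frame of brush_base below 0.09 m and linear speed of brush_base above 0.02 m/s and not (x of base_back in the frame of boxing above -0.006 m and y of base_left in the frame of boxing above -0.006 m and angle between the x axis of brush_base and the x axis of boxing, either way round below 0.07 rad and height (world z) of brush_base below 0.006 m)).
It fails at once if the base is lifted 10 mm or more, or tipped by more than 0.2 rad (height (world z) of brush_base above 0.01 m or angle between brush_base's own z axis and vertical above 0.2 rad).
It fails at once if the charging pin or the head posts are gripped or pushed on (more than 1 N) (contact force between any of the fingers, the arm and posts above 1 N).
It fails at once if another thing on the ledge is moved by more than 15 mm (distance of any of cup_mid, lotion_mid, jar_mid, spare_head_mid, floss_mid, soap_dish_mid, comb_mid from where it was at the start of the episode above 0.015 m).
It also fails if it takes over 61 s, if anything falls off the work surface, if the arm or the gripper's body presses on something with over 40 N, if the wrist force passes 120 N, or if a joint passes its speed limit or range.

### The arm

A 6-joint arm with a two-finger parallel gripper is mounted at the origin on the work surface. World frame = base frame: x ahead of the robot, y to its left, z up, the work surface at z = 0. Lengths are in m, angles in degrees, forces in N, time in s.
With the tool pointing down it reaches from about 0.275 to 0.75 m from the base axis. Payload 10.2 kg.
Tool frame: the origin (TCP) lies where the fingers leave the gripper's body, on its centre line; the fingertips stand 73 mm ahead of it and the grasp point (between the pads) lies 54 mm ahead of it; z points along the fingers, y is the line along which they close (so a half turn about z gives the same grasp; the last joint's range is limited). The gripper opens to 85 mm and grips with 20 to 120 N. Pads are 22 mm wide; open, the fingers measure 114 mm over their backs; the gripper's body (76 mm by 85 mm) begins 54 mm behind the grasp point. The pads swing forward as they close: fully open they stand 13 mm farther back than shut.
Start: joints at [51.772, 17.928, 85.812, -0, 76.261, -12.8], TCP at [0.225, 0.474, 0.304] pointing down, gripper open.
Joint ranges: [-168.41, 168.41], [-55.51, 124.54], [10.69, 146.95], [-70.63, 250.63], [1, 178], [-165.06, 165.06]. Speed limits (degrees/s): [136.94, 136.94, 172.46, 180, 180, 180].

### API

Orientations are given as a 3x3 rotation matrix whose columns are the frame's x, y, z axes.
In Python, from rig import env, get_image, calibration, nets gives the robot as it stands.
- The arm moves only by the shell command python3 -m creep 'ROWS' [OPENING]. ROWS is JSON, a list of rows, each a list of 6 numbers: the shift along the tool's x, y, z as a fraction of full scale, then the turn, a rotation vector about the tool's x, y, z as a fraction of full scale. In form: [[tx, ty, tz, rx, ry, rz], ...]. A call has 1 to 12 rows; each row shifts and turns the commanded pose from where the row before left it, along the tool's axes as they then stand; what a row does not reach is not made up. Full scale, the value 1, is 0.25 m for a shift and 2 pi rad for a turn. A row lasts 1/10 s, in which the tool goes at most 50 mm and 8.59 degrees, less where a joint would pass 70% of its speed; a pose out of reach is approached as far as the arm can. A call with a number of a shift or a turn outside -1 to 1 is refused whole. A call with a gripper value outside its range is refused whole. OPENING is the closure, from -1 (fully open) to 1 (shut), set as the call begins (- or left out, the last holds). The fingers move at their own pace and stop on an object; the grip force is fixed at half the most. Time passes only in rows, so rows that do not move let the fingers close. It gives the time, the measured TCP pose, the force, the opening and the grip force at its end, in the units of the state.
- env.get_state(): the state, without advancing time (a new reading comes with each control period).
- get_image(name): name is "scene" or "top" or "wrist"; returns the picture (384x512x3 uint8, blue, green, red); there is no depth.
- calibration(name): a dict with "fovy" (degrees; the focal length in pixels is half the picture's height over the tangent of half this angle, whatever the lens; pixels are square), "cx", "cy" (the principal point, pixels), "R" (3x3) and "t" (3): a world point X has camera coordinates R X + t. Camera axes: x right, y down, z forward; pixel columns grow to the right and rows downward; lengths in m; the calibration is good to about 2 mm. A picture is of the moment at which its call begins: read the wrist's pose just before it. calibration takes no time and is no camera call; for the wrist camera it gives the pose at the moment of the call.
- env.sign_off(): hands the job in; it is judged then, once.
Trained networks look in the newest picture that a camera, given by its name, has taken for a name from the list of things; names that differ only in an ending like _2 or _b are one class to them, and where a whole thing is asked for, a point or a joint stands for the part that bears it (a point fixed in the world has none). Each returns a list of dicts, best first, with "p" (0 to 1); they miss things now and then, are a little off and sometimes report something else, mostly with a low value. They report only what shows in the picture. A call takes as long as a camera call.
- nets.look_for(name, camera): "at" ([column, row] in pixels, amid what is visible of it).
- nets.regions_of(name, camera): "mask" (384x512 bool, what is visible of it) and "at" ([column, row] in pixels, amid what is visible of it).
The state is a dict: "clock": time; "q": joint angles; "qd": joint speeds; "tau": joint torques, N m; "tool_pos": TCP position; "tool_rot": TCP orientation; "force": force on the tool from outside, world axes, zero at the start; "moment": the same for the moment, N m; "finger_gap": finger opening in m; "grip_force": force on a finger pad.
Only numpy, scipy, OpenCV 4.12 (cv2) and the standard library are available. Lean on these libraries where they do the work, as an engineer would, in place of code of your own. Each camera call takes 0.05 s, during which the arm holds its last target. There are 200 camera calls.

## Working session

There is one attempt and no reset: what is moved stays moved. The work goes in short steps, Python scripts to look and compute and a shell command to move; the robot and the scene stay as the last step left them, time stands still between calls to the robot, and variables do not carry over. Pictures are saved under pics/ and viewed, at most 10 in all, crops included, and the job is handed in when it is done.

```bash
mkdir -p pics; python3 - <<'E'
from rig import env,get_image,calibration,nets
import cv2,numpy as np
s=env.get_state();print(s['clock'],s['tool_pos'],np.round(s['tool_rot'],3),s['finger_gap'],s['force'])
a=get_image('scene');b=get_image('top')
cv2.imwrite('pics/s.png',a);cv2.imwrite('pics/t.png',b)
for c in('scene','top'):
  k=calibration(c);print(c,k)
E
```

```text
0.0 [0.22533318 0.4739972  0.30333097] [[-0.903  0.429 -0.001]
 [ 0.429  0.903 -0.001]
 [ 0.    -0.001 -1.   ]] 0.08527018659036892 [ 0.07198911  0.01383975 -0.23851783]
scene {'fovy': 48.62122566507161, 'cx': 254.99866575353548, 'cy': 186.43498085254345, 'R': array([[-0.3582643 ,  0.93352644, -0.01323176],
       [ 0.66187687,  0.24396541, -0.70880173],
       [-0.65845706, -0.26269615, -0.70528365]]), 't': array([ 0.21852864, -0.29466081,  1.59645697])}
top {'fovy': 46.53954779708106, 'cx': 257.6873781052358, 'cy': 189.8852459526143, 'R': array([[ 0.01214138, -0.9999246 , -0.00183975],
       [-0.99869028, -0.0120349 , -0.04972812],
       [ 0.04970223,  0.00244111, -0.9987611 ]]), 't': array([-0.02139809,  0.54126566,  1.09013171])}
```

View pics/t.png

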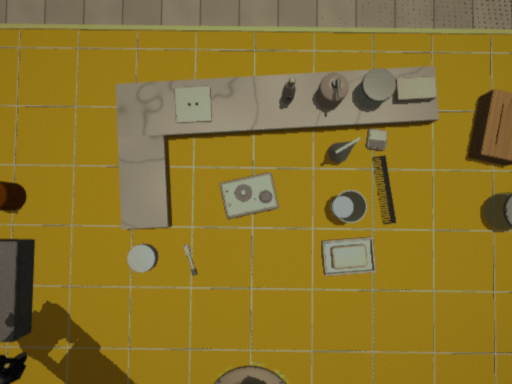

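View pics/s.png

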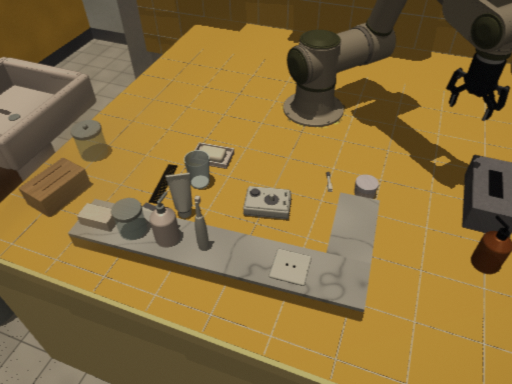

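```bash
cat > h.py <<'E'
from rig import env,get_image,calibration,nets
import cv2,numpy as np
from scipy.optimize import minimize
def proj(k,X):
    X=np.atleast_2d(X)@k['R'].T+k['t'];f=192/np.tan(np.radians(k['fovy']/2))
    return X[:,:2]/X[:,2:]*f+[k['cx'],k['cy']]
def ray(k,p,z):
    f=192/np.tan(np.radians(k['fovy']/2));p=np.atleast_2d(p)
    d=np.c_[(p-[k['cx'],k['cy']])/f,np.ones(len(p))]@k['R'];C=-k['R'].T@k['t']
    return C+d*((z-C[2])/d[:,2])[:,None]
def fitbase(masks,x0):
    # masks: list of (calib, mask)
    def sil(k,v):
        c,s=np.cos(v[2]),np.sin(v[2]);P=[]
        for hx,hy,z in((.045,.065,.002),(.045,.065,.036),(.040,.060,.042)):
            for a in(-1,1):
                for b in(-1,1):
                    x,y=a*hx,b*hy;P.append([v[0]+c*x-s*y,v[1]+s*x+c*y,z])
        h=cv2.convexHull(proj(k,P).astype(np.float32))[:,0]
        im=np.zeros((384*4,512*4),np.uint8);cv2.fillPoly(im,[np.round((h+.5)*4*16).astype(np.int32)],255,shift=4)
        return cv2.resize(im,(512,384),interpolation=cv2.INTER_AREA)/255.
    def cost(v): return sum(np.abs(sil(k,v)-m).sum()/m.sum() for k,m in masks)
    S=np.array([x0]+[np.add(x0,d) for d in((.01,0,0),(0,.01,0),(0,0,.1))])
    r=minimize(cost,x0,method='Nelder-Mead',options=dict(initial_simplex=S,xatol=1e-4,fatol=1e-4))
    return r.x,r.fun
E
python3 - <<'E'
from h import *
get_image('scene');get_image('top')
K={c:calibration(c) for c in('scene','top')};M={}
for c in K:
    r=nets.regions_of('brush_base',c);print(c,[(round(x['p'],2),x['at'],x['mask'].sum()) for x in r]);M[c]=r[0]
x0=list(ray(K['top'],M['top']['at'],.03)[0][:2])+[.2]
for cs in(['top'],['scene'],['scene','top']):print(cs,fitbase([(K[c],M[c]['mask'].astype(float)) for c in cs],x0))
b=nets.regions_of('boxing','top');print([(x['p'],x['mask'].sum()) for x in b])
m=b[0]['mask'];im=get_image('top')
g=cv2.cvtColor(im,cv2.COLOR_BGR2HSV)[...,1].astype(float)
# subpixel edges of the stone top on saturation
E1=[];E2=[]
for u in range(178,270,2):
    col=g[118:150,u];i=np.where((col[:-1]<130)&(col[1:]>=130))[0]
    if len(i):E1.append([u,118+i[0]+(130-col[i[0]])/(col[i[0]+1]-col[i[0]])])
for v in range(146,222,2):
    row=g[v,155:185];i=np.where((row[:-1]<130)&(row[1:]>=130))[0]
    if len(i):E2.append([155+i[0]+(130-row[i[0]])/(row[i[0]+1]-row[i[0]]),v])
L=[]
for E in(E1,E2):
    W=ray(K['top'],np.array(E),.055)[:,:2];l=cv2.fitLine(W.astype(np.float32),cv2.DIST_HUBER,0,.001,.001).ravel();L.append(l)
    print(len(E),'dir deg',np.degrees(np.arctan2(l[1],l[0])),'pt',l[2:])
a,b=L;A=np.c_[a[:2],-b[:2]];t=np.linalg.solve(A,b[2:]-a[2:]);print('corner',a[2:]+t[0]*a[:2])
for n in('cup_mid','lotion_mid','jar_mid','spare_head_mid','floss_mid','comb_mid','soap_dish_mid'):
    r=nets.look_for(n,'top');print(n,[(round(x['p'],2),np.round(ray(K['top'],x['at'],.02)[0],3)) for x in r[:1]])
ov=im.copy();ov[m]=ov[m]//2+[100,0,0];ov=ov.astype(np.uint8);ov[M['top']['mask']]=[0,0,255]
cv2.imwrite('pics/ov.png',cv2.resize(ov[60:290,100:420],None,fx=2.4,fy=2.4))
E
```

```text
scene [(0.63, [264.2, 201.6], np.int64(1341))]
top [(0.61, [248.7, 193.8], np.int64(1962)), (0.48, [384.0, 185.2], np.int64(481))]
['top'] (array([0.52911289, 0.00724181, 0.23349321]), np.float64(0.041150486698247085))
['scene'] (array([0.53065299, 0.00679263, 0.24486716]), np.float64(0.0658186018628182))
['scene', 'top'] (array([0.5290424 , 0.0063943 , 0.23086298]), np.float64(0.10821131167132753))
[(0.61, np.int64(22935))]
46 dir deg -86.118286 pt [0.6763147  0.07407618]
38 dir deg 3.9334733 pt [0.5514339  0.20200944]
corner [0.6670945  0.20996228]
cup_mid [(0.76, array([ 0.51 , -0.235,  0.02 ]))]
lotion_mid [(0.71, array([ 0.636, -0.221,  0.02 ]))]
jar_mid [(0.86, array([0.373, 0.275, 0.02 ]))]
spare_head_mid [(0.65, array([0.382, 0.149, 0.02 ]))]
floss_mid [(0.6, array([ 0.67 , -0.309,  0.02 ]))]
comb_mid [(0.9, array([ 0.55 , -0.328,  0.02 ]))]
soap_dish_mid [(0.9, array([ 0.388, -0.231,  0.02 ]))]
```

View pics/ov.png

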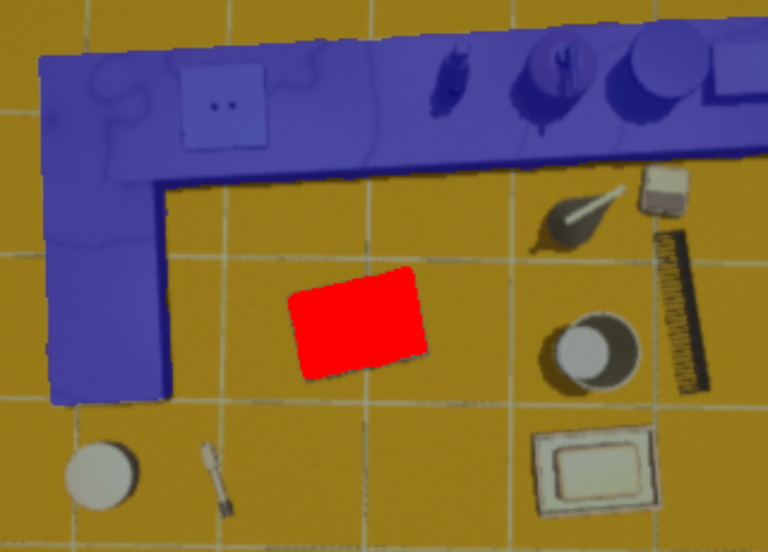

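```bash
python3 -m creep '[[-0.145,-0.121,0,0,0,0],[-0.145,-0.121,0,0,0,0],[-0.145,-0.121,0,0,0,0],[-0.145,-0.121,0,0,0,0],[-0.145,-0.121,0,0,0,0],[-0.145,-0.121,0,0,0,0],[-0.145,-0.121,0,0,0,0],[-0.145,-0.121,0,0,0,0],[-0.145,-0.121,0,0,0,0],[-0.145,-0.121,0,0,0,0],[-0.145,-0.121,0,0,0,0],[0,0,0,0,0,0]]' -1
python3 -m creep '[[0,0,0.1,0,0,-0.0203],[0,0,0.1,0,0,-0.0203],[0,0,0.1,0,0,-0.0203],[0,0,0.1,0,0,-0.0203],[0,0,0.1,0,0,0],[0,0,0,0,0,0],[0,0,0,0,0,0]]'
```

```text
clock: 1.95
tool_pos: [0.4442, -0.0017, 0.3037]
tool_rot: [[-0.901, 0.434, 0.0], [0.434, 0.901, -0.001], [-0.001, -0.001, -1.0]]
force: [0.6, -0.2, -0.8]
finger_gap: 0.0856
grip_force: 0.0
clock: 2.65
tool_pos: [0.4428, 0.0027, 0.1796]
tool_rot: [[-0.998, -0.066, 0.0], [-0.066, 0.998, -0.0], [-0.0, -0.0, -1.0]]
force: [0.0, -1.0, 0.8]
finger_gap: 0.0853
grip_force: 0.0
```

```bash
python3 -m creep '[[0,0,0.096,0,0,0],[0,0,0.096,0,0,0],[0,0,0.096,0,0,0],[0,0,0.096,0,0,0],[0,0,0,0,0,0],[0,0,0,0,0,0]]'
python3 -m creep '[[-0.024,0,0,0,0,0],[-0.024,0,0,0,0,0],[-0.024,0,0,0,0,0],[-0.024,0,0,0,0,0],[-0.024,0,0,0,0,0],[-0.024,0,0,0,0,0],[-0.024,0,0,0,0,0],[-0.024,0,0,0,0,0],[-0.024,0,0,0,0,0],[-0.024,0,0,0,0,0]]'
python3 - <<'E'
from h import *
im=get_image('top');K=calibration('top');r=nets.regions_of('brush_base','top')
print(r[0]['p'],r[0]['at'],r[0]['mask'].sum())
cv2.imwrite('pics/p1.png',cv2.resize(im[110:260,150:350],None,fx=4,fy=4))
E
```

```text
clock: 3.25
tool_pos: [0.4434, 0.0023, 0.0842]
tool_rot: [[-0.998, -0.066, 0.002], [-0.066, 0.998, -0.0], [-0.002, -0.001, -1.0]]
force: [0.7, -0.3, 1.0]
finger_gap: 0.0853
grip_force: 0.0
clock: 4.25
tool_pos: [0.5031, 0.0063, 0.0828]
tool_rot: [[-0.998, -0.066, -0.0], [-0.066, 0.998, -0.0], [0.0, -0.0, -1.0]]
force: [-1.4, 0.3, 1.3]
finger_gap: 0.0855
grip_force: 1.1Traceback (most recent call last):
  File "<stdin>", line 3, in <module>
IndexError: list index out of range
```

```bash
python3 -m creep '[[-0.024,0,0,0,0,0],[-0.024,0,0,0,0,0],[-0.024,0,0,0,0,0],[-0.024,0,0,0,0,0],[-0.024,0,0,0,0,0],[-0.024,0,0,0,0,0],[-0.024,0,0,0,0,0],[-0.024,0,0,0,0,0],[-0.024,0,0,0,0,0]]'
python3 - <<'E'
from h import *
im=get_image('top');b=get_image('scene');
cv2.imwrite('pics/p1.png',np.hstack([cv2.resize(im[90:240,150:290],None,fx=2.8,fy=2.8),cv2.resize(b[150:300,220:360],None,fx=2.8,fy=2.8)]))
for c in('top','scene'):
  r=nets.regions_of('brush_base',c);print([(x['p'],x['at'],x['mask'].sum()) for x in r])
E
```

```text
clock: 5.25
tool_pos: [0.5569, 0.01, 0.0829]
tool_rot: [[-0.998, -0.066, -0.0], [-0.066, 0.998, 0.0], [0.0, 0.0, -1.0]]
force: [-2.4, -1.0, -0.5]
finger_gap: 0.0852
grip_force: 0.7
[(0.55, [255.5, 146.8], np.int64(571))]
[(0.68, [254.8, 222.4], np.int64(1281))]
```

View pics/p1.png

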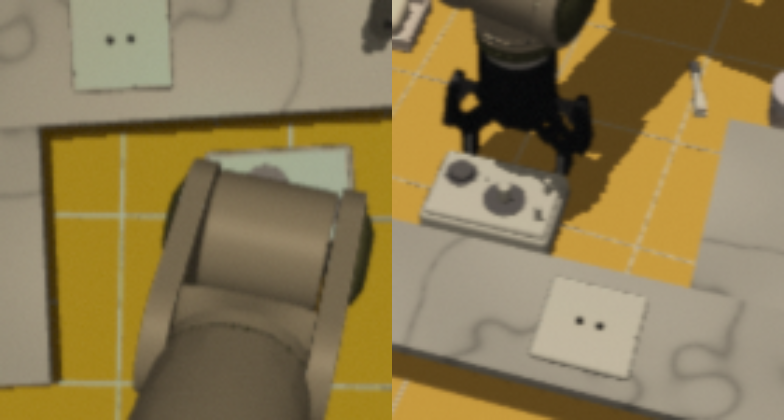

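```bash
python3 -m creep '[[-0.02,0,0,0,0,0],[-0.02,0,0,0,0,0],[-0.02,0,0,0,0,0],[-0.012,0,0,0,0,0],[-0.008,0,0,0,0,0],[0,0,0,0,0,0],[0,0,0,0,0,0]]'
python3 -m creep '[[-0.008,0,0,0,0,0],[-0.008,0,0,0,0,0],[0,0,0,0,0,0]]'
```

```text
clock: 6.15
tool_pos: [0.5766, 0.0113, 0.083]
tool_rot: [[-0.998, -0.066, 0.001], [-0.066, 0.998, -0.0], [-0.001, -0.0, -1.0]]
force: [-0.1, 0.2, -0.2]
finger_gap: 0.0856
grip_force: 0.0
clock: 6.45
tool_pos: [0.5806, 0.0116, 0.0829]
tool_rot: [[-0.998, -0.066, 0.0], [-0.066, 0.998, -0.0], [-0.0, -0.0, -1.0]]
force: [-1.1, -0.0, 1.1]
finger_gap: 0.0855
grip_force: 0.6
```

Not yet against the run; continue in small steps.

```bash
python3 -m creep '[[-0.008,0,0,0,0,0],[-0.008,0,0,0,0,0],[0,0,0,0,0,0]]'
python3 -m creep '[[-0.006,0,0,0,0,0],[-0.006,0,0,0,0,0],[0,0,0,0,0,0]]'
```

```text
clock: 6.75
tool_pos: [0.5839, 0.0118, 0.0828]
tool_rot: [[-0.998, -0.067, -0.002], [-0.067, 0.998, -0.0], [0.002, 0.0, -1.0]]
force: [-6.9, -2.0, 4.5]
finger_gap: 0.0855
grip_force: 3.6
clock: 7.05
tool_pos: [0.5845, 0.0118, 0.0827]
tool_rot: [[-0.998, -0.067, -0.01], [-0.067, 0.998, -0.0], [0.01, 0.001, -1.0]]
force: [-25.8, -4.1, 17.6]
finger_gap: 0.0855
grip_force: 12.6
```

```bash
python3 - <<'E'
from h import *
b=get_image('scene');K=calibration('scene')
r=nets.regions_of('brush_base','scene');print(env.get_state()['force'],r[0]['p'],fitbase([(K,r[0]['mask'].astype(float))],[.62,.02,.068]))
cv2.imwrite('pics/p2.png',cv2.resize(b[150:300,200:360],None,fx=4,fy=4))
E
```

```text
[-24.56233185  -4.90506413  16.68032226] 0.79 (array([0.61608749, 0.00247662, 0.29082002]), np.float64(0.5852585892339306))
```

```bash
python3 -m creep '[[0.06,0,0,0,0,0],[0.1,0,0,0,0,0],[0.1,0,0,0,0,0],[0.1,0,-0.2,0,0,0],[0.1,0,-0.2,0,0,0],[0.2,0,-0.2,0,0,0],[0.2,0,-0.2,0,0,0],[0,0,0,0,0,0]]'
python3 - <<'E'
from h import *
im=get_image('top');K=calibration('top');b=get_image('scene')
for c in('top','scene'):
  r=nets.regions_of('brush_base',c);print(c,[(x['p'],x['at'],x['mask'].sum(),fitbase([(calibration(c),x['mask'].astype(float))],[.62,.015,.068])) for x in r[:1]])
cv2.imwrite('pics/p2.png',np.hstack([cv2.resize(im[90:240,150:330],None,fx=2.2,fy=2.2),cv2.resize(b[150:300,180:360],None,fx=2.2,fy=2.2)]))
E
```

```text
clock: 7.95
tool_pos: [0.4064, -0.0, 0.2475]
tool_rot: [[-0.998, -0.066, 0.009], [-0.066, 0.998, -0.003], [-0.009, -0.003, -1.0]]
force: [0.4, -0.7, -0.8]
finger_gap: 0.0856
grip_force: 0.0
top [(0.63, [247.0, 148.9], np.int64(2015), (array([0.64068949, 0.00842982, 0.09098057]), np.float64(0.03936165036734297)))]
scene [(0.96, [254.2, 226.3], np.int64(961), (array([0.61253039, 0.0017596 , 0.29065188]), np.float64(0.651837342637367)))]
```

View pics/p2.png

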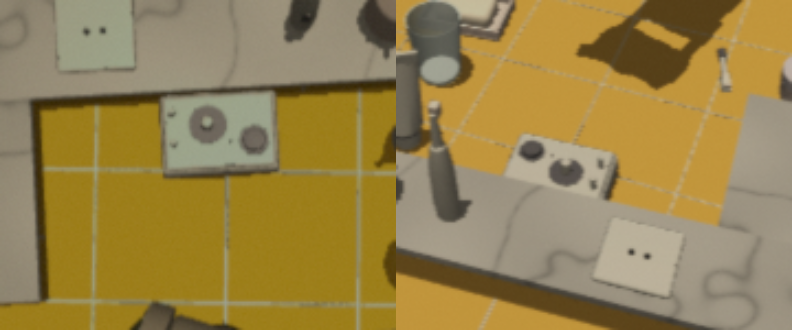

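```bash
python3 -m creep '[[0,0,0,0,0,0.0227],[0,0,0,0,0,0.0227],[0,0,0,0,0,0.0227],[0,0,0,0,0,0.0227],[0,0,0,0,0,0.0227],[0,0,0,0,0,0.0227],[0,0,0,0,0,0.0227],[0,0,0,0,0,0.0227],[0,0,0,0,0,0.0227],[0,0,0,0,0,0.0227],[0,0,0,0,0,0.023],[0,0,0,0,0,0]]' 0
python3 -m creep '[[-0.144,0,0,0,0,0],[-0.144,0,0,0,0,0],[-0.144,0,0,0,0,0],[0,0.15,0,0,0,0],[0,0.15,0,0,0,0],[0,0.15,0,0,0,0],[0,0.15,0,0,0,0],[0,0.15,0,0,0,0],[0,0.147,0,0,0,0],[0,0,0,0,0,0],[0,0,0,0,0,0]]'
```

```text
clock: 9.35
tool_pos: [0.4078, 0.0001, 0.2417]
tool_rot: [[-0.065, 0.998, -0.003], [0.998, 0.065, 0.001], [0.001, -0.002, -1.0]]
force: [-0.2, 0.1, 0.1]
finger_gap: 0.0424
grip_force: 0.0
clock: 10.45
tool_pos: [0.6385, -0.0926, 0.2409]
tool_rot: [[-0.07, 0.998, -0.003], [0.998, 0.07, 0.001], [0.001, -0.003, -1.0]]
force: [-0.6, 0.1, -0.3]
finger_gap: 0.0424
grip_force: 0.0
```

```bash
python3 -m creep '[[0,0,0.126,0,0,0],[0,0,0.126,0,0,0],[0,0,0.126,0,0,0],[0,0,0.126,0,0,0],[0,0,0.126,0,0,0],[0,0,0,0,0,0],[0,0,0,0,0,0]]'
python3 -m creep '[[0.024,0,0,0,0,0],[0.024,0,0,0,0,0],[0.024,0,0,0,0,0],[0.024,0,0,0,0,0],[0.024,0,0,0,0,0],[0.024,0,0,0,0,0],[0.024,0,0,0,0,0],[0.024,0,0,0,0,0],[0.024,0,0,0,0,0],[0.024,0,0,0,0,0]]'
```

```text
clock: 11.15
tool_pos: [0.6381, -0.093, 0.0864]
tool_rot: [[-0.067, 0.998, -0.0], [0.998, 0.067, -0.0], [-0.0, -0.0, -1.0]]
force: [-0.2, -0.2, 0.7]
finger_gap: 0.0426
grip_force: 0.0
clock: 12.15
tool_pos: [0.6344, -0.0331, 0.0861]
tool_rot: [[-0.066, 0.998, 0.001], [0.998, 0.066, -0.001], [-0.001, 0.001, -1.0]]
force: [-1.8, -4.4, 4.5]
finger_gap: 0.0428
grip_force: 2.7
```

```bash
python3 - <<'E'
from h import *
im=get_image('top');b=get_image('scene')
cv2.imwrite('pics/p3.png',np.hstack([cv2.resize(im[90:240,150:330],None,fx=2.2,fy=2.2),cv2.resize(b[150:300,180:360],None,fx=2.2,fy=2.2)]))
E
```

```text
(no output)
```

View pics/p3.png

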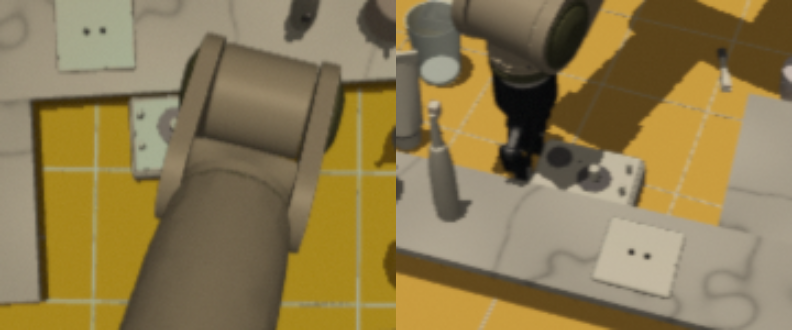

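```bash
python3 -m creep '[[0.024,0,0,0,0,0],[0.024,0,0,0,0,0],[0.024,0,0,0,0,0],[0.024,0,0,0,0,0],[0.024,0,0,0,0,0],[0.024,0,0,0,0,0],[0.024,0,0,0,0,0],[0.024,0,0,0,0,0],[0.024,0,0,0,0,0],[0.024,0,0,0,0,0],[0.024,0,0,0,0,0],[0.024,0,0,0,0,0]]'
python3 -m creep '[[0.02,0,0,0,0,0],[0.02,0,0,0,0,0],[0.02,0,0,0,0,0],[0.01,0,0,0,0,0],[0,0,0,0,0,0],[0,0,0,0,0,0]]'
```

```text
clock: 13.45
tool_pos: [0.6294, 0.0394, 0.0856]
tool_rot: [[-0.066, 0.998, -0.0], [0.998, 0.066, -0.0], [-0.0, -0.0, -1.0]]
force: [-1.8, -5.2, 3.8]
finger_gap: 0.0425
grip_force: 2.5
clock: 14.05
tool_pos: [0.6281, 0.0569, 0.0851]
tool_rot: [[-0.066, 0.998, -0.001], [0.998, 0.066, 0.001], [0.001, -0.001, -1.0]]
force: [0.2, 0.9, 0.3]
finger_gap: 0.0423
grip_force: 0.0
```

```bash
python3 -m creep '[[0.012,0,0,0,0,0],[0.012,0,0,0,0,0],[0.008,0,0,0,0,0],[0,0,0,0,0,0]]'
python3 -m creep '[[0.008,0,0,0,0,0],[0.008,0,0,0,0,0],[0,0,0,0,0,0]]'
```

```text
clock: 14.45
tool_pos: [0.6277, 0.0648, 0.0855]
tool_rot: [[-0.067, 0.998, -0.0], [0.998, 0.067, 0.0], [0.0, -0.0, -1.0]]
force: [-0.1, 0.3, 0.4]
finger_gap: 0.0427
grip_force: 0.0
clock: 14.75
tool_pos: [0.6275, 0.0686, 0.0856]
tool_rot: [[-0.066, 0.998, 0.0], [0.998, 0.066, 0.0], [0.0, 0.0, -1.0]]
force: [0.5, -0.3, 0.2]
finger_gap: 0.0426
grip_force: 0.0
```

```bash
python3 -m creep '[[0.008,0,0,0,0,0],[0.008,0,0,0,0,0],[0.008,0,0,0,0,0]]'
python3 -m creep '[[0.006,0,0,0,0,0],[0.006,0,0,0,0,0]]'
```

```text
clock: 15.05
tool_pos: [0.6277, 0.0712, 0.0857]
tool_rot: [[-0.067, 0.998, 0.001], [0.998, 0.067, -0.006], [-0.006, 0.0, -1.0]]
force: [0.1, -28.5, -1.4]
finger_gap: 0.0424
grip_force: 14.0
clock: 15.25
tool_pos: [0.6277, 0.0716, 0.0858]
tool_rot: [[-0.067, 0.998, 0.001], [0.998, 0.067, -0.01], [-0.01, 0.0, -1.0]]
force: [-0.6, -40.6, -0.3]
finger_gap: 0.0431
grip_force: 20.3
```

```bash
python3 -m creep '[[-0.03,0,0,0,0,0],[-0.1,0,0,0,0,0],[0,0,-0.2,0,0,0],[0,0,-0.2,0,0,0],[0,0,-0.2,0,0,0],[0,-0.2,0,0,0,0],[0,-0.2,0,0,0,0],[0,-0.2,0,0,0,0],[0,-0.2,0,0,0,0],[0,0,0,0,0,0]]' 1
python3 - <<'E'
from h import *
im=get_image('top');b=get_image('scene');k=calibration('top')
r=nets.regions_of('brush_base','top')[0];print(r['p'],fitbase([(k,r['mask'].astype(float))],[.617,.142,.068]))
for c in('top','scene'):
  q=nets.look_for('button_top',c);print([(x['p'],x['at'],ray(calibration(c),x['at'],.05)) for x in q[:2]])
s=env.get_state();print(s['tool_pos'],s['tool_rot'])
cv2.imwrite('pics/p4.png',np.hstack([cv2.resize(im[100:200,130:270],None,fx=2.8,fy=2.8),cv2.resize(b[180:280,240:380],None,fx=2.8,fy=2.8)]))
E
```

```text
clock: 16.25
tool_pos: [0.424, 0.0326, 0.2346]
tool_rot: [[-0.066, 0.998, -0.005], [0.998, 0.066, 0.001], [0.002, -0.005, -1.0]]
force: [0.3, -0.0, -0.5]
finger_gap: -0.0001
grip_force: 0.0
0.73 (array([0.62940971, 0.14502301, 0.06666181]), np.float64(0.06950614686344644))
[(0.51, [210.0, 154.8], array([[0.6225787 , 0.10051136, 0.05      ]]))]
[(0.59, [290.2, 228.9], array([[0.62825573, 0.10704061, 0.05      ]]))]
[0.43072896 0.03154529 0.2358536 ] [[-6.64506538e-02  9.97788840e-01  1.31925265e-03]
 [ 9.97789698e-01  6.64508238e-02 -8.53482900e-05]
 [-1.72824997e-04  1.31066525e-03 -9.99999126e-01]]
```

View pics/p4.png

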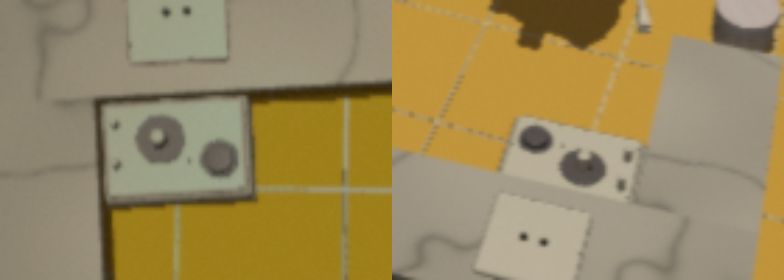

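```bash
python3 -m creep '[[0.13,0.157,0,0,0,0],[0.13,0.157,0,0,0,0],[0.13,0.157,0,0,0,0],[0,0,0,0,0,0],[0,0,0.15,0,0,0],[0,0,0.15,0,0,0],[0,0,0.15,0,0,0],[0,0,0.15,0,0,0],[0,0,0,0,0,0]]' 1
python3 -m creep '[[0,0.02,0,0,0,0],[0,0.02,0,0,0,0],[0,0.02,0,0,0,0],[0,0,0,0,0,0]]'
python3 -m creep '[[0,0.01,0,0,0,0],[0,0.01,0,0,0,0],[0,0.01,0,0,0,0]]'
```

```text
clock: 17.4
tool_pos: [0.5366, 0.1344, 0.0812]
tool_rot: [[-0.066, 0.998, -0.009], [0.998, 0.066, -0.0], [0.0, -0.009, -1.0]]
force: [0.1, 0.4, 0.3]
finger_gap: 0.0001
grip_force: 0.0
clock: 17.8
tool_pos: [0.5547, 0.1357, 0.0869]
tool_rot: [[-0.066, 0.998, 0.003], [0.998, 0.066, 0.0], [-0.0, 0.003, -1.0]]
force: [0.4, -0.6, -0.7]
finger_gap: 0.0001
grip_force: 0.0
clock: 18.1
tool_pos: [0.5611, 0.1363, 0.0857]
tool_rot: [[-0.066, 0.998, 0.0], [0.998, 0.066, 0.0], [0.0, 0.0, -1.0]]
force: [-0.1, 0.2, 0.9]
finger_gap: -0.0
grip_force: 0.0
```

```bash
python3 -m creep '[[0,0.01,0,0,0,0],[0,0.01,0,0,0,0],[0,0.01,0,0,0,0]]'
python3 -m creep '[[0,0.008,0,0,0,0],[0,0.008,0,0,0,0],[0,0.008,0,0,0,0]]'
```

```text
clock: 18.4
tool_pos: [0.5686, 0.1367, 0.0855]
tool_rot: [[-0.066, 0.998, -0.0], [0.998, 0.066, -0.0], [-0.0, -0.0, -1.0]]
force: [0.5, 0.2, -0.5]
finger_gap: -0.0001
grip_force: 0.0
clock: 18.7
tool_pos: [0.573, 0.1371, 0.0854]
tool_rot: [[-0.067, 0.998, -0.006], [0.998, 0.067, -0.001], [-0.0, -0.006, -1.0]]
force: [-17.1, -3.6, 13.4]
finger_gap: 0.0004
grip_force: 9.1
```

```bash
python3 -m creep '[[0,-0.02,0,0,0,0],[0,-0.06,0,0,0,0],[0,0,-0.16,0,0,0],[0,0,-0.16,0,0,0],[0,0,-0.08,0,0,0],[0,0,0,0,0,0],[-0.07,0.13,0,0,0,0],[-0.07,0.13,0,0,0,0],[0,0,0,0,0,0],[0,0,0,0,0,0]]'
```

```text
clock: 19.7
tool_pos: [0.6213, 0.105, 0.1839]
tool_rot: [[-0.066, 0.998, -0.002], [0.998, 0.066, 0.0], [0.0, -0.002, -1.0]]
force: [-0.8, 0.6, -0.6]
finger_gap: 0.0002
grip_force: 0.0
```

```bash
python3 -m creep '[[0,0,0.1,0,0,0],[0,0,0.08,0,0,0],[0,0,0.04,0,0,0],[0,0,0,0,0,0],[0,0,0,0,0,0]]'
python3 -m creep '[[0,0,0.008,0,0,0],[0,0,0.008,0,0,0],[0,0,0.004,0,0,0],[0,0,0,0,0,0]]'
```

```text
clock: 20.2
tool_pos: [0.6216, 0.1055, 0.1313]
tool_rot: [[-0.067, 0.998, 0.001], [0.998, 0.067, -0.0], [-0.0, 0.001, -1.0]]
force: [-0.2, -0.2, -0.0]
finger_gap: 0.0004
grip_force: 0.0
clock: 20.6
tool_pos: [0.6216, 0.1052, 0.1255]
tool_rot: [[-0.066, 0.998, -0.0], [0.998, 0.066, -0.0], [-0.0, -0.0, -1.0]]
force: [0.3, 0.8, -0.3]
finger_gap: 0.0001
grip_force: 0.0
```

```bash
python3 -m creep '[[0,0,0.008,0,0,0],[0,0,0.008,0,0,0],[0,0,0,0,0,0]]'
python3 -m creep '[[0,0,0.008,0,0,0],[0,0,0,0,0,0],[0,0,0,0,0,0]]'
python3 -m creep '[[0,0,0.008,0,0,0],[0,0,0,0,0,0],[0,0,0,0,0,0]]'
```

```text
clock: 20.9
tool_pos: [0.6217, 0.1052, 0.1215]
tool_rot: [[-0.066, 0.998, 0.0], [0.998, 0.066, 0.0], [0.0, 0.0, -1.0]]
force: [0.2, 0.4, 2.2]
finger_gap: -0.0002
grip_force: 1.2
clock: 21.2
tool_pos: [0.6217, 0.1052, 0.1198]
tool_rot: [[-0.066, 0.998, 0.0], [0.998, 0.066, -0.0], [-0.0, 0.0, -1.0]]
force: [0.8, -0.7, 4.0]
finger_gap: 0.0003
grip_force: 1.7
clock: 21.5
tool_pos: [0.6217, 0.1052, 0.1177]
tool_rot: [[-0.066, 0.998, 0.0], [0.998, 0.066, -0.0], [-0.0, 0.0, -1.0]]
force: [-0.9, -0.4, 4.1]
finger_gap: 0.0004
grip_force: 2.3
```

Spring curve as expected; a little further to the stop, then release.

```bash
python3 -m creep '[[0,0,0.006,0,0,0],[0,0,0,0,0,0],[0,0,0,0,0,0]]'
python3 -m creep '[[0,0,0.004,0,0,0],[0,0,0,0,0,0],[0,0,0,0,0,0]]'
```

```text
clock: 21.8
tool_pos: [0.6218, 0.1052, 0.1175]
tool_rot: [[-0.067, 0.998, 0.001], [0.998, 0.067, -0.0], [-0.0, 0.001, -1.0]]
force: [-5.9, -1.5, 14.5]
finger_gap: 0.0001
grip_force: 7.4
clock: 22.1
tool_pos: [0.6218, 0.1052, 0.1174]
tool_rot: [[-0.067, 0.998, 0.001], [0.998, 0.067, -0.0], [-0.0, 0.001, -1.0]]
force: [-8.7, -1.3, 21.9]
finger_gap: -0.0001
grip_force: 10.7
```

```bash
python3 -m creep '[[0,0,-0.02,0,0,0],[0,0,-0.04,0,0,0],[0,0,-0.15,0,0,0],[0,0,-0.15,0,0,0],[0,-0.2,0,0,0,0],[0,-0.2,0,0,0,0],[0,-0.2,0,0,0,0],[0,-0.2,0,0,0,0],[0,0,0,0,0,0],[0,0,0,0,0,0],[0,0,0,0,0,0]]'
python3 - <<'E'
from h import *
im=get_image('top');b=get_image('scene');k=calibration('top')
r=nets.regions_of('brush_base','top')[0];v,f=fitbase([(k,r['mask'].astype(float))],[.625,.142,.068]);print(v,f)
cv2.imwrite('pics/p5.png',np.hstack([cv2.resize(im[100:200,130:270],None,fx=2.8,fy=2.8),cv2.resize(b[180:280,240:380],None,fx=2.8,fy=2.8)]))
E
```

```text
clock: 23.2
tool_pos: [0.4232, 0.0918, 0.2055]
tool_rot: [[-0.066, 0.998, 0.002], [0.998, 0.066, -0.0], [-0.0, 0.002, -1.0]]
force: [1.5, 0.7, -0.5]
finger_gap: -0.0001
grip_force: 0.0
[0.63016913 0.14529748 0.07712093] 0.0356704391970565
```

View pics/p5.png

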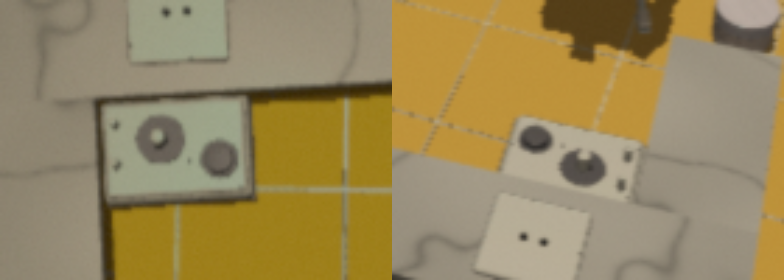

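The base sits in the corner (top view, about 100–250 × 95–200 in the crop), square to the run and arm, with the button up and the robot clear of it.

```bash
python3 -c "
from rig import env
print(env.sign_off())"
```

```text
the job is handed in; nothing more can be done
None
```

I pushed the toothbrush base into the inner corner until it met both the run and the arm, pressed its button to the stop and released it, then handed the job in at about 23 s; the last pictures show the base square in the corner, but no verdict came back.

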